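# Find the rocking bracelet stand and set it aside for repair

## Task

One of the two bracelet stands on the steel plate rocks on its feet: find out which by pressing down, with the fingertips, on opposite corners of the bases in turn, and make sure of it by pressing the rocking one over onto its raised corner and then back again on the opposite corner. Then take that stand by its crossbar and set it down upright in the middle of the red tray; leave the sound stand standing where it is on the plate, and do not disturb the other things on the bench.

Things in the scene. Friction and masses are not known exactly. Their poses are not given: they have to be found in the camera images.
- plate: flat steel plate lying fixed on the bench, 200 (x) x 420 (y) x 25 mm; origin at the centre of its underside, its top 25 mm above; both stands stand on it side by side along its y
- stand_1: bracelet stand, 0.5-0.75 kg, loose; the two look alike, one rocks. Brass base 110 (x) x 90 (y) x 5 mm on four 10 mm ball feet, 47 mm (x) and 37 mm (y) from the middle; its top 13 mm above the origin. A 12 mm post carries an ivory crossbar, 56 mm thick, 150 mm long, along x, its top 148 mm up. Origin: centre, at foot level; z up
- stand_1_corner1 (a point): point on top of stand_1's base, right above its +x +y foot: press here. Corner 3 is opposite. The crossbar is in the way of a tool coming straight down: lean it some 35 degrees outward, away from the bar. If this foot is one of two opposite short ones (by some 2 mm), a light push takes it down by up to 4 mm and lifts its opposite; it then mostly stays so. A sound stand gives nowhere
- stand_1_corner2 (a point): point on top of stand_1's base, right above its -x +y foot: press here. Corner 4 is opposite. The crossbar is in the way of a tool coming straight down: lean it some 35 degrees outward, away from the bar. If this foot is one of two opposite short ones (by some 2 mm), a light push takes it down by up to 4 mm and lifts its opposite; it then mostly stays so. A sound stand gives nowhere
- stand_1_corner3 (a point): point on top of stand_1's base, right above its -x -y foot: press here. Corner 1 is opposite. The crossbar is in the way of a tool coming straight down: lean it some 35 degrees outward, away from the bar. If this foot is one of two opposite short ones (by some 2 mm), a light push takes it down by up to 4 mm and lifts its opposite; it then mostly stays so. A sound stand gives nowhere
- stand_1_corner4 (a point): point on top of stand_1's base, right above its +x -y foot: press here. Corner 2 is opposite. The crossbar is in the way of a tool coming straight down: lean it some 35 degrees outward, away from the bar. If this foot is one of two opposite short ones (by some 2 mm), a light push takes it down by up to 4 mm and lifts its opposite; it then mostly stays so. A sound stand gives nowhere
- stand_1_bar (a point): middle of stand_1's crossbar, on its axis, 120 mm straight above the stand's origin: grasp here from above, across the 56 mm bar
- stand_2: bracelet stand, 0.5-0.75 kg, loose; the two look alike, one rocks. Brass base 110 (x) x 90 (y) x 5 mm on four 10 mm ball feet, 47 mm (x) and 37 mm (y) from the middle; its top 13 mm above the origin. A 12 mm post carries an ivory crossbar, 56 mm thick, 150 mm long, along x, its top 148 mm up. Origin: centre, at foot level; z up
- stand_2_corner1 (a point): point on top of stand_2's base, right above its +x +y foot: press here. Corner 3 is opposite. The crossbar is in the way of a tool coming straight down: lean it some 35 degrees outward, away from the bar. If this foot is one of two opposite short ones (by some 2 mm), a light push takes it down by up to 4 mm and lifts its opposite; it then mostly stays so. A sound stand gives nowhere
- stand_2_corner2 (a point): point on top of stand_2's base, right above its -x +y foot: press here. Corner 4 is opposite. The crossbar is in the way of a tool coming straight down: lean it some 35 degrees outward, away from the bar. If this foot is one of two opposite short ones (by some 2 mm), a light push takes it down by up to 4 mm and lifts its opposite; it then mostly stays so. A sound stand gives nowhere
- stand_2_corner3 (a point): point on top of stand_2's base, right above its -x -y foot: press here. Corner 1 is opposite. The crossbar is in the way of a tool coming straight down: lean it some 35 degrees outward, away from the bar. If this foot is one of two opposite short ones (by some 2 mm), a light push takes it down by up to 4 mm and lifts its opposite; it then mostly stays so. A sound stand gives nowhere
- stand_2_corner4 (a point): point on top of stand_2's base, right above its +x -y foot: press here. Corner 2 is opposite. The crossbar is in the way of a tool coming straight down: lean it some 35 degrees outward, away from the bar. If this foot is one of two opposite short ones (by some 2 mm), a light push takes it down by up to 4 mm and lifts its opposite; it then mostly stays so. A sound stand gives nowhere
- stand_2_bar (a point): middle of stand_2's crossbar, on its axis, 120 mm straight above the stand's origin: grasp here from above, across the 56 mm bar
- red_tray: red repair tray, fixed, empty, 200 (x) x 170 (y) mm outside, 6 mm walls 20 mm high; origin at the centre of its underside; left or right of the steel plate
- red_tray_floor (a point): centre of the red tray's inner floor, 6 mm above its underside
- black_tray: black tray of the same size, fixed, full of ring boxes: not for use
- cutters: blue-handled flush cutters, 160 mm long, lying flat; a bystander, leave it alone
- ruler: loose aluminium ruler, 150 x 26 x 4 mm, lying on the steel plate between the two stands, its length across the plate; a bystander, leave it alone
- coffee_cup: white cup, 86 mm across, 130 mm tall; a bystander, leave it alone
- jar: amber jar with steel lid, 64 mm across, 70 mm tall; a bystander, leave it alone
- ring_box: dark green closed ring box, 60 x 60 x 45 mm; a bystander, leave it alone
Not all that is in view belongs to the job. What is shaped like the stand_2 but orange is not meant. Leave any green look-alike of the stand_1 alone.

How it is judged:
On the way, in this order (a step that is already met when the one before it is completed fails the run):
1. the rocking stand is pressed over onto its raised corner, until that foot touches the plate (z of stand_2_corner1 in the frame of plate below 0.0369 m and contact force between stand_2 and the fingers above 1 N and distance between the grasp point and stand_2_corner1 below 0.05 m), for 0.1 s.
2. then it is pressed back onto the opposite corner (z of stand_2_corner3 in the frame of plate below 0.0369 m and contact force between stand_2 and the fingers above 1 N and distance between the grasp point and stand_2_corner3 below 0.05 m), for 0.1 s.
At the end, for the whole second after the job is handed in: The rocking stand stands at rest, upright (within 0.08 rad) on its feet on the floor of the red tray, its middle within 50 mm of the tray's middle along each side; the sound stand still stands on the plate within 40 mm of where it was (x of stand_2 in the frame of red_tray between -0.05 and 0.05 m and y of stand_2 in the frame of red_tray between -0.05 and 0.05 m and z of stand_2 in the frame of red_tray between 0.002 and 0.011 m and angle between stand_2's own z axis and vertical below 0.08 rad and linear speed of each of stand_2, stand_1 below 0.02 m/s and angle between stand_1's own z axis and vertical below 0.05 rad and distance of stand_1 from where it was at the start of the episode below 0.04 m and z of stand_1 in the frame of plate between 0.022 and 0.028 m); the robot touches nothing.
It fails at once if the sound stand is lifted or tipped over (angle between stand_1's own z axis and vertical above 0.35 rad or z of stand_1 in the frame of plate above 0.05 m).
It fails at once if the rocking stand is tipped over (angle between stand_2's own z axis and vertical above 0.5 rad).
It fails at once if a stand is dropped or thrown (moves faster than 0.7 m/s while the fingers do not touch it) ((linear speed of stand_1 above 0.7 m/s and contact force between stand_1 and the fingers below 0.1 N) or (linear speed of stand_2 above 0.7 m/s and contact force between stand_2 and the fingers below 0.1 N)).
It fails at once if a bystander is pushed more than 30 mm (distance of any of cutters, ruler, coffee_cup, jar, ring_box from where it was at the start of the episode above 0.03 m).
It also fails if it takes over 72 s, if anything falls off the work surface, if the arm or the gripper's body presses on something with over 40 N, if the wrist force passes 120 N, or if a joint passes its speed limit or range.

## Robot

A 7-joint arm with a two-finger parallel gripper is mounted at the origin on the work surface. World frame = base frame: x ahead of the robot, y to its left, z up, the work surface at z = 0. Lengths are in m, angles in rad, forces in N, time in s.
With the tool pointing down it reaches from about 0.425 to 0.875 m from the base axis. Payload 8.4 kg.
Tool frame: the origin (TCP) lies at the very end of the fingers, on their centre line; the grasp point (between the pads) lies 19 mm behind it; z points along the fingers, y is the line along which they close (so a half turn about z gives the same grasp; the last joint's range is limited). The gripper opens to 85 mm and grips with 20 to 120 N. Pads are 22 mm wide; open, the fingers measure 114 mm over their backs; the gripper's body (76 mm by 85 mm) begins 54 mm behind the grasp point. The pads swing forward as they close: fully open they stand 13 mm farther back than shut.
Start: joints at [1.213, 0.333, 0.04, 1.465, -0.013, 1.343, -0.059], TCP at [0.166, -0.628, 0.231] pointing down, gripper open.
Joint ranges: [-2.58, 2.58], [-0.38, 2.09], [-1.3, 1.39], [0.25, 2.4], [-1.5, 4.64], [0.08, 2.09], [-2.65, 2.65]. Speed limits (rad/s): [2.22, 2.22, 2.79, 2.79, 3.14, 3.14, 3.14].

## Interface

Orientations are given as a unit quaternion [w, x, y, z].
In Python, from workcell import readout, get_image, ticket gives the robot as it stands.
- The arm moves only by the tool servo_tool, never from a script. Its argument "series" is a list of rows, each a list of 7 numbers: the turn, a rotation vector about the tool's x, y, z each as a share of 360 degrees, from -1 to 1, then the shift along the tool's x, y, z each as a share of 15 cm, from -1 to 1, then the opening, from -1 (shut) to 1 (fully open), so that 0 is half open. A call has exactly 5 rows; each row is the pose to reach, as a shift and turn from the pose commanded when the call began, along the tool's axes at that moment, turning the shorter way round; what a row does not reach only later rows make up. A row lasts 1/8 s, in which the tool goes at most 62.5 mm and 10.7 degrees, less where a joint would pass 70% of its speed; a pose out of reach is approached as far as the arm can. A call with a number of a shift or a turn outside -1 to 1 is refused whole. A call with a gripper value outside its range is refused whole. The fingers move at their own pace and stop on an object; "newtons" is the grip in N (left out, the last holds). Time passes only in rows, so rows that repeat a pose let the fingers close, or fill a call up. It gives the time, the measured TCP pose, the force, the opening and the grip force at its end, in the units of the state.
- readout.sense(): the state, without advancing time (a new reading comes with each control period).
- get_image(name): name is "scene" or "top" or "wrist"; returns a dict with "color" (400x640x3 uint8, red, green, blue), "intrinsics" (3x3 intrinsics, pixels), "R" (3x3) and "t" (3): a world point X has camera coordinates R X + t. Camera axes: x right, y down, z forward; pixel columns grow to the right and rows downward; lengths in m; the calibration is good to about 2 mm. A picture is of the moment at which its call begins. There is no depth.
- ticket.close_job(): hands the job in; it is judged then, once.
The state is a dict: "t": time; "q": joint angles; "qd": joint speeds; "joint_efforts": joint torques, N m; "position": TCP position; "orientation": TCP orientation; "ft_force": force on the tool from outside, world axes, zero at the start; "moment": the same for the moment, N m; "width": finger opening in m; "grasp_force": force on a finger pad.
Only numpy, scipy, OpenCV 4.12 (cv2) and the standard library are available. Lean on these libraries where they do the work, as an engineer would, in place of code of your own. Each camera call takes 0.05 s, during which the arm holds its last target. There are 200 camera calls.

## Working session

There is one attempt and no reset: what is moved stays moved. The work goes in short steps, Python scripts to look and compute and a tool call to move; the robot and the scene stay as the last step left them, time stands still between calls to the robot, and variables do not carry over. Pictures are saved under pics/ and viewed, at most 10 in all, crops included, and the job is handed in when it is done.

Besides the shell and the picture viewer there is one more tool, called as name(argument=value, ...), one argument or row to a line, values as JSON. servo_tool: Moves the arm, as the interface text tells. Shift numbers are shares of 15 cm and turn numbers shares of 360 degrees, none past 1 either way. Its arguments: {"type":"object","properties":{"series":{"type":"array","items":{"type":"array","items":{"type":"number"}}},"newtons":{"type":"number"}},"required":["series"]}

```bash
mkdir -p pics
python3 - <<'E'
from workcell import readout,get_image
import cv2,numpy as np
s=readout.sense()
for k in('t','q','position','orientation','ft_force','width'):print(k,np.round(s[k],4))
for n in('scene','top'):
    d=get_image(n);cv2.imwrite(f'pics/{n}0.png',d['color'][:,:,::-1]);print(n,d['intrinsics'],d['R'],d['t'])
E
```

```text
t 0.0
q [ 1.2128  0.3339  0.0399  1.4662 -0.0134  1.3433 -0.0585]
position [ 0.1662 -0.6279  0.2304]
orientation [-8.000e-04  9.916e-01  1.290e-01 -2.000e-04]
ft_force [ 0.1233  0.2271 -0.7159]
width 0.0857
scene [[423.94269852   0.         318.41366335]
 [  0.         423.94269852 203.23736075]
 [  0.           0.           1.        ]] [[ 0.16223211  0.98670141 -0.01005322]
 [ 0.84175054 -0.14370159 -0.52039012]
 [-0.51491433  0.07596168 -0.85386946]] [-0.16435541 -0.38142597  1.84943458]
top [[517.8274937    0.         319.38328443]
 [  0.         517.8274937  199.72338726]
 [  0.           0.           1.        ]] [[-0.03368206 -0.99943026 -0.00216314]
 [-0.9769201   0.03338008 -0.21098077]
 [ 0.21093277 -0.00499305 -0.97748782]] [0.10631073 0.52386673 1.8134596 ]
```

View pics/top0.png

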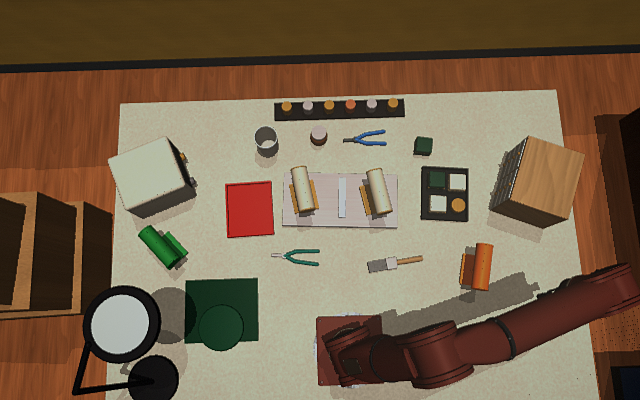

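View pics/scene0.png

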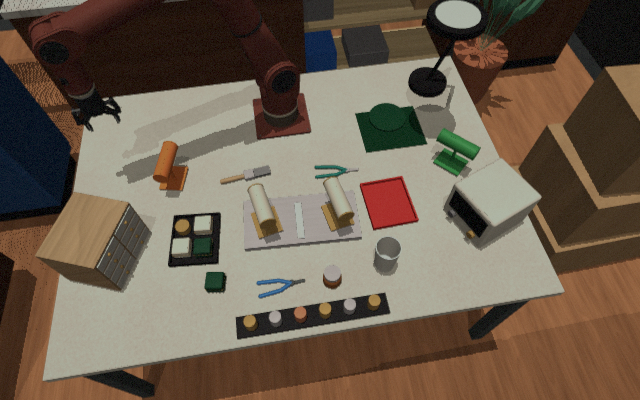

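Run:
```python
import cv2,numpy as np
a=cv2.imread('pics/top0.png')[155:245,215:405];b=cv2.imread('pics/scene0.png')[165:260,235:425]
f=lambda i:cv2.resize(i,None,fx=4,fy=3.1,interpolation=cv2.INTER_CUBIC)
cv2.imwrite('pics/crop.png',np.vstack([f(a),f(b)]))
for n in('a','b'):
    print(cv2.cvtColor(eval(n),cv2.COLOR_BGR2HSV)[::12,::12].reshape(-1,3)[::5].tolist())
```

```text
[[23, 45, 182], [19, 53, 178], [26, 39, 181], [27, 39, 181], [26, 42, 181], [34, 34, 185], [31, 35, 184], [29, 36, 182], [17, 89, 180], [18, 67, 167], [1, 202, 179], [24, 58, 184], [6, 21, 178], [1, 205, 107], [14, 24, 181], [13, 29, 183], [33, 37, 185], [24, 40, 183], [13, 25, 182], [27, 14, 182], [1, 199, 179], [20, 58, 153], [12, 31, 83], [30, 38, 183], [29, 33, 183], [27, 38, 182]]
[[30, 25, 173], [25, 32, 173], [24, 29, 173], [25, 28, 173], [22, 34, 171], [24, 28, 175], [17, 44, 173], [24, 31, 173], [26, 36, 172], [1, 190, 168], [37, 30, 180], [12, 20, 163], [1, 184, 169], [15, 22, 161], [18, 19, 161], [27, 29, 170], [30, 26, 174], [16, 21, 159], [16, 23, 168], [30, 25, 176], [12, 20, 163], [13, 22, 165], [30, 23, 174], [34, 25, 174], [30, 26, 174], [20, 31, 100]]
```

View pics/crop.png

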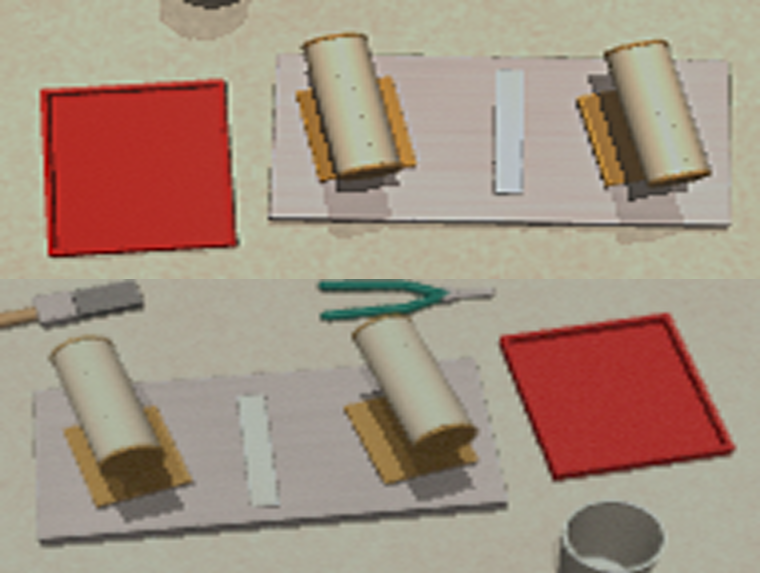

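```bash
cat > h.py <<'E'
import numpy as np
K={'scene':(np.array([[423.94269852,0,318.41366335],[0,423.94269852,203.23736075],[0,0,1]]),np.array([[.16223211,.98670141,-.01005322],[.84175054,-.14370159,-.52039012],[-.51491433,.07596168,-.85386946]]),np.array([-.16435541,-.38142597,1.84943458])),
'top':(np.array([[517.8274937,0,319.38328443],[0,517.8274937,199.72338726],[0,0,1]]),np.array([[-.03368206,-.99943026,-.00216314],[-.9769201,.03338008,-.21098077],[.21093277,-.00499305,-.97748782]]),np.array([.10631073,.52386673,1.8134596]))}
def ray(cam,uv,z):
    k,R,t=K[cam] if isinstance(cam,str) else cam
    d=R.T@np.linalg.inv(k)@np.array([uv[0],uv[1],1]);c=-R.T@t
    return c+d*(z-c[2])/d[2]
def proj(cam,X):
    k,R,t=K[cam] if isinstance(cam,str) else cam
    p=k@(R@np.asarray(X)+t);return p[:2]/p[2]
E
python3 - <<'E'
from h import *
T=lambda u,v:(215+u/4-.4,155+v/3.1-.4)
S=lambda u,v:(235+u/4-.4,165+(v-279)/3.1-.4)
def go(n,cam,pts,z):
    P=[ray(cam,p,z)[:2] for p in pts];print(n,cam,np.round(P,4).tolist())
    if len(P)==4:
        print('  mean',np.round(np.mean(P,0),4),'yaw',np.round([np.degrees(np.arctan2(*(a-b)[::-1])) for a,b in((P[0],P[1]),(P[3],P[2]))],1), 'dim',np.round(np.linalg.norm(P[0]-P[1]),4),np.round(np.linalg.norm(P[1]-P[2]),4))
# order: farL, nearL, nearR, farR
go('L','top',[T(298,92),T(322,182),T(414,165),T(390,78)],.038)
go('R','top',[T(578,98),T(608,188)],.038)
go('L','scene',[S(475,462),S(385,485)][0:2]+[S(345,405)],.038) # farL farR nearR
go('R','scene',[S(190,484),S(155,405),S(66,430),S(98,506)],.038) # farL nearL nearR farR
go('tray','top',[T(42,90),T(50,255),T(238,244),T(224,81)],.02)
go('tray','scene',[S(735,450),S(668,315),S(502,339),S(556,477)],.02)
go('plate','top',[T(278,55),T(270,219),T(729,224),T(728,60)],.025)
go('rulertop','top',[T(497,70),T(495,192),T(522,192),T(523,70)],.029)
go('barL','top',[T(352,105)],.135);go('barR','top',[T(659,112)],.135)
E
```

```text
L top [[0.5928, 0.1975], [0.4837, 0.1781], [0.5011, 0.0941], [0.607, 0.1126]]
  mean [0.5462 0.1456] yaw [10.1  9.9] dim 0.1108 0.0858
R top [[0.5767, -0.0588], [0.4677, -0.0806]]
L scene [[0.5972, 0.1961], [0.6132, 0.111], [0.5014, 0.0936]]
R scene [[0.5829, -0.0602], [0.4719, -0.0795], [0.4925, -0.1636], [0.5973, -0.1437]]
  mean [ 0.5361 -0.1118] yaw [ 9.9 10.7] dim 0.1127 0.0865
tray top [[0.6079, 0.4356], [0.4087, 0.4274], [0.4159, 0.2568], [0.6132, 0.2668]]
  mean [0.5114 0.3467] yaw [2.4 2.9] dim 0.1994 0.1707
tray scene [[0.6118, 0.4366], [0.4133, 0.4273], [0.4216, 0.2604], [0.6196, 0.2672]]
  mean [0.5166 0.3479] yaw [2.7 2. ] dim 0.1987 0.1671
plate top [[0.6423, 0.2158], [0.4437, 0.2269], [0.4236, -0.1893], [0.6218, -0.2013]]
  mean [0.5329 0.013 ] yaw [-3.2 -3.5] dim 0.199 0.4167
rulertop top [[0.6158, 0.0135], [0.4681, 0.0215], [0.4673, -0.003], [0.615, -0.0105]]
  mean [0.5415 0.0054] yaw [-3.1 -2.9] dim 0.1479 0.0246
barL top [[0.552, 0.1458]]
barR top [[0.5349, -0.1199]]
```

```bash
cat >> h.py <<'E'
from scipy.spatial.transform import Rotation as Ro
ST={'R':(.533,-.113,10.5),'L':(.549,.1455,10.)}
def press(st,sx,sy,up=0.,lean=40,half=.0145,z=.038):
    """pose with outer lower finger edge on corner; up: vertical lift"""
    x,y,a=ST[st];a=np.radians(a);X=np.array([np.cos(a),np.sin(a),0]);Y=np.array([-X[1],X[0],0]);Z=np.array([0,0,1.])
    l=np.radians(lean);ax=sy*np.sin(l)*Y+np.cos(l)*Z      # tool axis, upward
    inn=-sy*np.cos(l)*Y+np.sin(l)*Z
    p=np.array([x,y,z])+.047*sx*X+.037*sy*Y+half*inn+up*Z
    tz=-ax;return p,np.c_[X,np.cross(tz,X),tz]
def down(p,yaw):
    a=np.radians(yaw);X=np.array([np.cos(a),np.sin(a),0]);tz=np.array([0,0,-1.])
    return np.array(p),np.c_[X,np.cross(tz,X),tz]
def cur():
    from workcell import readout
    s=readout.sense();return np.array(s['position']),Ro.from_quat(np.roll(s['orientation'],-1)).as_matrix()
def plan(wps,start=None):
    p,R=start or cur()
    for q,S in wps:
        n=0
        while 1:
            d=R.T@(q-p)/.15;r=Ro.from_matrix(R.T@S).as_rotvec()
            f=min(1,1/max(abs(d).max(),1e-9),np.radians(50)/max(np.linalg.norm(r),1e-9))
            print(np.round(r*f/2/np.pi,4).tolist(),np.round(d*f,4).tolist(),'->',np.round(p+f*(q-p),4))
            p=p+f*(q-p);R=R@Ro.from_rotvec(r*f).as_matrix();n+=1
            if f>=1:break
E
python3 - <<'E'
from h import *
a=press('R',-1,-1,.20);b=press('R',-1,-1,.02)
c=(b[0]-b[1][:,2]*.1,b[1])
plan([down([.33,-.42,.29],12),c,b])
E
```

```text
[-0.0002, 0.0, 0.0056] [1.0, -0.7525, -0.2802] -> [ 0.2823 -0.4805  0.2727]
[-0.0001, 0.0, 0.0023] [0.3993, -0.3228, -0.1153] -> [ 0.33 -0.42  0.29]
[0.0782, 0.001, 0.0028] [1.0, -0.7941, 0.6856] -> [ 0.452  -0.2723  0.1872]
[0.0329, 0.0004, 0.0012] [0.4135, -0.1647, 0.416] -> [ 0.5032 -0.2102  0.1439]
[0.0, -0.0, -0.0] [-0.0, -0.0, 0.6667] -> [ 0.4915 -0.147   0.0673]
```

servo_tool(
  series=[
    [0,0,0.005,1,-0.75,-0.28,-1],
    [0,0,0.005,1,-0.75,-0.28,-1],
    [0,0,0.005,1,-0.75,-0.28,-1],
    [0,0,0.005,1,-0.75,-0.28,-1],
    [0,0,0.005,1,-0.75,-0.28,-1],
  ],
  newtons=40,
)

```text
t: 0.72
position: [0.2823, -0.4813, 0.2732]
orientation: [0.0, 0.994, 0.114, -0.0]
ft_force: [-1.0, -0.2, 0.2]
width: -0.0004
grasp_force: 0.0
```

servo_tool(
  series=[
    [0.03,0,0.003,0.4,-0.32,-0.115,-1],
    [0.06,0,0.003,0.8,-0.6,0,-1],
    [0.09,0,0.003,1,-0.8,0.2,-1],
    [0.11,0,0.003,1,-0.8,0.2,-1],
    [0.11,0,0.003,1,-0.8,0.2,-1],
  ],
)

```text
t: 1.35
position: [0.4003, -0.3318, 0.2392]
orientation: [-0.339, 0.935, 0.095, -0.04]
ft_force: [-0.2, 0.0, 0.0]
width: 0.0001
grasp_force: 0.0
```

Run:
```python
from h import *
b=press('R',-1,-1,.02)
plan([(b[0]-b[1][:,2]*.08,b[1]),b])
```

```text
[0.0002, 0.0036, 0.0018] [0.8211, -0.0951, 1.0] -> [ 0.4977 -0.2018  0.1321]
[0.0, 0.0001, 0.0001] [0.0258, -0.0033, 0.0329] -> [ 0.5009 -0.1976  0.1286]
[0.0, 0.0, 0.0] [-0.0, -0.0, 0.5333] -> [ 0.4915 -0.147   0.0673]
```

servo_tool(
  series=[
    [0,0.0036,0.002,0.4,-0.05,0.5,-1],
    [0,0.0036,0.002,0.82,-0.095,1,-1],
    [0,0.0036,0.002,0.82,-0.095,1,-1],
    [0,0.0036,0.002,0.82,-0.095,1,-1],
    [0,0.0036,0.002,0.82,-0.095,1,-1],
  ],
)

```text
t: 1.98
position: [0.4987, -0.2024, 0.1367]
orientation: [-0.336, 0.937, 0.088, -0.029]
ft_force: [-0.3, -0.6, 0.2]
width: -0.0002
grasp_force: 0.0
```

servo_tool(
  series=[
    [0,0,0,0.025,-0.003,0.2,-1],
    [0,0,0,0.025,-0.003,0.4,-1],
    [0,0,0,0.025,-0.003,0.56,-1],
    [0,0,0,0.025,-0.003,0.56,-1],
    [0,0,0,0.025,-0.003,0.56,-1],
  ],
)

```text
t: 2.6
position: [0.4934, -0.1496, 0.0729]
orientation: [-0.336, 0.937, 0.087, -0.029]
ft_force: [-0.7, -0.1, 1.3]
width: 0.0004
grasp_force: 0.0
```

Run:
```python
from h import *
from workcell import get_image
import cv2
plan([press('R',-1,-1,.008),press('R',-1,-1,.006)])
d=get_image('wrist');cv2.imwrite('pics/w1.png',d['color'][:,:,::-1])
```

```text
[0.0016, -0.0005, 0.0005] [-0.01, 0.0593, 0.1026] -> [ 0.4915 -0.147   0.0553]
[-0.0, -0.0, 0.0] [0.0, 0.0086, 0.0102] -> [ 0.4915 -0.147   0.0533]
```

View pics/w1.png

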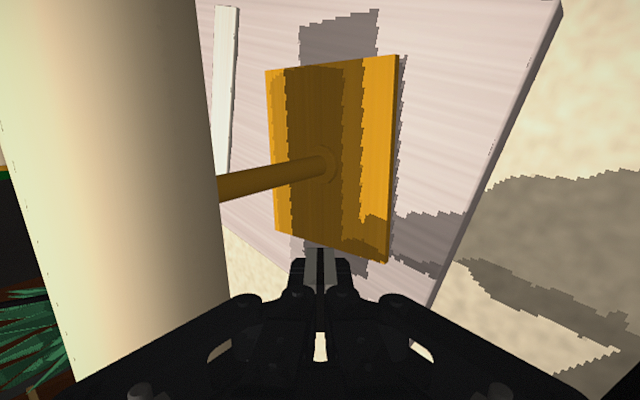

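Run:
```python
from h import *
from workcell import get_image
d=get_image('wrist');c=(d['intrinsics'],d['R'],d['t'])
p,R=cur();print('tcp',proj(c,p),'+-5mm y',proj(c,p+R[:,1]*.005),proj(c,p-R[:,1]*.005))
for uv in((275,230),(387,262),(399,55),(265,71)):print(np.round(ray(c,uv,.038),4))
x,y,a=ST['R'];a=np.radians(a);X=np.array([np.cos(a),np.sin(a),0]);Y=np.array([-X[1],X[0],0])
for sx,sy in((-1,1),(-1,-1),(1,-1),(1,1)):P=np.array([x,y,.038])+.055*sx*X+.045*sy*Y;print(np.round(P,4),np.round(proj(c,P)))
```

```text
tcp [318.96486426 265.07871158] +-5mm y [328.805349   265.07564915] [309.12447724 265.08177398]
[ 0.4714 -0.0811  0.038 ]
[ 0.4921 -0.17    0.038 ]
[ 0.595  -0.1493  0.038 ]
[ 0.5776 -0.0583  0.038 ]
[ 0.4707 -0.0788  0.038 ] [273. 229.]
[ 0.4871 -0.1673  0.038 ] [381. 267.]
[ 0.5953 -0.1472  0.038 ] [395.  54.]
[ 0.5789 -0.0587  0.038 ] [266.  69.]
```

```bash
sed -i "s/'R':(.533,-.113,10.5)/'R':(.534,-.1145,10.5)/; s/half=.0145/half=.007/" h.py
python3 - <<'E'
from h import *
plan([press('R',-1,-1,.006),press('R',-1,-1,.001),press('R',-1,-1,.0)])
E
```

```text
[0.0015, -0.0005, 0.0006] [-0.0071, 0.1285, 0.1028] -> [ 0.4936 -0.1542  0.0485]
[-0.0, -0.0, -0.0] [-0.0, 0.0214, 0.0255] -> [ 0.4936 -0.1542  0.0435]
[-0.0, -0.0, -0.0] [-0.0, 0.0043, 0.0051] -> [ 0.4936 -0.1542  0.0425]
```

servo_tool(
  series=[
    [0.0015,0,0,-0.007,0.07,0.05,-1],
    [0.0015,0,0,-0.007,0.128,0.103,-1],
    [0.0015,0,0,-0.007,0.128,0.103,-1],
    [0.0015,0,0,-0.007,0.128,0.103,-1],
    [0.0015,0,0,-0.007,0.128,0.103,-1],
  ],
)

```text
t: 3.32
position: [0.4932, -0.152, 0.0478]
orientation: [-0.342, 0.935, 0.088, -0.03]
ft_force: [0.1, -0.5, 0.2]
width: 0.0
grasp_force: 0.0
```

servo_tool(
  series=[
    [0,0,0,0,0.004,0.005,-1],
    [0,0,0,0,0.008,0.01,-1],
    [0,0,0,0,0.012,0.015,-1],
    [0,0,0,0,0.012,0.015,-1],
    [0,0,0,0,0.012,0.015,-1],
  ],
)

```text
t: 3.95
position: [0.4929, -0.152, 0.0446]
orientation: [-0.342, 0.935, 0.088, -0.03]
ft_force: [-0.1, 0.4, 0.0]
width: 0.0002
grasp_force: 0.0
```

Step down 1 mm at a time.

servo_tool(
  series=[
    [0,0,0,0,0.004,0.005,-1],
    [0,0,0,0,0.004,0.005,-1],
    [0,0,0,0,0.004,0.005,-1],
    [0,0,0,0,0.004,0.005,-1],
    [0,0,0,0,0.004,0.005,-1],
  ],
)

```text
t: 4.58
position: [0.493, -0.152, 0.0437]
orientation: [-0.342, 0.935, 0.088, -0.03]
ft_force: [-0.3, -0.3, -0.4]
width: 0.0
grasp_force: 0.0
```

servo_tool(
  series=[
    [0,0,0,0,0.004,0.005,-1],
    [0,0,0,0,0.004,0.005,-1],
    [0,0,0,0,0.004,0.005,-1],
    [0,0,0,0,0.004,0.005,-1],
    [0,0,0,0,0.004,0.005,-1],
  ],
)

```text
t: 5.2
position: [0.493, -0.152, 0.0427]
orientation: [-0.342, 0.935, 0.088, -0.03]
ft_force: [-0.0, 0.3, -0.2]
width: -0.0002
grasp_force: 0.0
```

servo_tool(
  series=[
    [0,0,0,0,0.004,0.005,-1],
    [0,0,0,0,0.004,0.005,-1],
    [0,0,0,0,0.004,0.005,-1],
    [0,0,0,0,0.004,0.005,-1],
    [0,0,0,0,0.004,0.005,-1],
  ],
)

```text
t: 5.82
position: [0.4929, -0.1519, 0.0417]
orientation: [-0.342, 0.935, 0.088, -0.03]
ft_force: [-0.5, -0.3, 0.4]
width: 0.0002
grasp_force: 0.0
```

servo_tool(
  series=[
    [0,0,0,0,0.004,0.005,-1],
    [0,0,0,0,0.004,0.005,-1],
    [0,0,0,0,0.004,0.005,-1],
    [0,0,0,0,0.004,0.005,-1],
    [0,0,0,0,0.004,0.005,-1],
  ],
)

```text
t: 6.45
position: [0.493, -0.1519, 0.0408]
orientation: [-0.342, 0.935, 0.088, -0.03]
ft_force: [0.2, -0.3, 0.4]
width: 0.0
grasp_force: 0.0
```

servo_tool(
  series=[
    [0,0,0,0,0.004,0.005,-1],
    [0,0,0,0,0.004,0.005,-1],
    [0,0,0,0,0.004,0.005,-1],
    [0,0,0,0,0.004,0.005,-1],
    [0,0,0,0,0.004,0.005,-1],
  ],
)

```text
t: 7.08
position: [0.493, -0.1519, 0.0399]
orientation: [-0.342, 0.935, 0.088, -0.03]
ft_force: [0.5, -0.6, 3.0]
width: 0.0001
grasp_force: 1.4
```

servo_tool(
  series=[
    [0,0,0,0,0.004,0.005,-1],
    [0,0,0,0,0.004,0.005,-1],
    [0,0,0,0,0.004,0.005,-1],
    [0,0,0,0,0.004,0.005,-1],
    [0,0,0,0,0.004,0.005,-1],
  ],
)

```text
t: 7.7
position: [0.4931, -0.1519, 0.0394]
orientation: [-0.342, 0.935, 0.088, -0.03]
ft_force: [-1.4, -2.0, 7.7]
width: -0.0003
grasp_force: 3.8
```

servo_tool(
  series=[
    [0,0,0,0,0.004,0.005,-1],
    [0,0,0,0,0.008,0.01,-1],
    [0,0,0,0,0.008,0.01,-1],
    [0,0,0,0,0.008,0.01,-1],
    [0,0,0,0,0.008,0.01,-1],
  ],
)

```text
t: 8.32
position: [0.4931, -0.152, 0.0387]
orientation: [-0.342, 0.935, 0.088, -0.03]
ft_force: [-4.3, -3.0, 17.9]
width: -0.0001
grasp_force: 8.9
```

Run:
```python
from h import *
b=press('R',-1,-1,.006)
h=(b[0]-b[1][:,2]*.13,b[1])
b1=press('R',1,1,.008);h1=(b1[0]-b1[1][:,2]*.12,b1[1])
print(h[0],h1[0],b1[0])
m=down([.53,-.10,.24],10.5)
print('a');plan([h]);print('b');plan([m,h1,b1],h)
```

```text
[ 0.50878057 -0.23633611  0.14808529] [0.56039082 0.00101587 0.14242485] [ 0.57444747 -0.07482702  0.05049951]
a
[-0.0005, -0.0002, 0.0008] [0.0013, -0.0334, -0.9259] -> [ 0.5088 -0.2363  0.1481]
b
[-0.1049, 0.0, -0.0] [0.2878, -1.0, 0.0836] -> [ 0.5288 -0.1076  0.2349]
[-0.0062, 0.0, -0.0] [0.0169, -0.0494, -0.0321] -> [ 0.53 -0.1   0.24]
[-0.1111, -0.0, 0.0] [0.3219, -0.6252, 0.6505] -> [0.5604 0.001  0.1424]
[0.0, -0.0, 0.0] [-0.0, 0.0, 0.8] -> [ 0.5744 -0.0748  0.0505]
```

servo_tool(
  series=[
    [0,0,0,0,-0.033,-0.3,-1],
    [0,0,0,0,-0.033,-0.65,-1],
    [0,0,0,0,-0.033,-0.926,-1],
    [0,0,0,0,-0.033,-0.926,-1],
    [0,0,0,0,-0.033,-0.926,-1],
  ],
)

```text
t: 8.95
position: [0.5081, -0.2354, 0.1454]
orientation: [-0.342, 0.935, 0.088, -0.031]
ft_force: [0.3, 1.2, 0.2]
width: 0.0001
grasp_force: 0.0
```

servo_tool(
  series=[
    [-0.025,0,0,0.1,-0.25,-0.15,-1],
    [-0.05,0,0,0.2,-0.5,-0.15,-1],
    [-0.08,0,0,0.28,-0.8,0,-1],
    [-0.111,0,0,0.3,-1,0.05,-1],
    [-0.111,0,0,0.3,-1,0.05,-1],
  ],
)

```text
t: 9.57
position: [0.5305, -0.1024, 0.2387]
orientation: [-0.001, 0.995, 0.099, 0.003]
ft_force: [-0.7, -0.9, -0.4]
width: -0.0001
grasp_force: 0.0
```

Run:
```python
from h import *
b1=press('R',1,1,.008);h1=(b1[0]-b1[1][:,2]*.12,b1[1])
print(cur()[0]);plan([h1,b1])
```

```text
[ 0.53047745 -0.10239501  0.23872697]
[-0.1112, -0.0018, 0.0021] [0.328, -0.6359, 0.6444] -> [0.5604 0.001  0.1424]
[-0.0, 0.0, 0.0] [-0.0, 0.0, 0.8] -> [ 0.5744 -0.0748  0.0505]
```

servo_tool(
  series=[
    [-0.025,0,0,0.1,-0.3,0,-1],
    [-0.05,-0.001,0.001,0.2,-0.6,0.15,-1],
    [-0.08,-0.002,0.002,0.33,-0.64,0.4,-1],
    [-0.111,-0.002,0.002,0.33,-0.636,0.644,-1],
    [-0.111,-0.002,0.002,0.33,-0.636,0.644,-1],
  ],
)

```text
t: 10.2
position: [0.5579, -0.0047, 0.1346]
orientation: [0.34, 0.936, 0.086, 0.022]
ft_force: [-1.0, 0.1, 0.2]
width: 0.0003
grasp_force: 0.0
```

servo_tool(
  series=[
    [0,0,0,0,0,0.2,-1],
    [0,0,0,0,0,0.5,-1],
    [0,0,0,0,0,0.8,-1],
    [0,0,0,0,0,0.8,-1],
    [0,0,0,0,0,0.8,-1],
  ],
)

```text
t: 10.82
position: [0.5746, -0.0836, 0.0505]
orientation: [0.339, 0.937, 0.08, 0.027]
ft_force: [0.3, 0.6, -0.1]
width: 0.0
grasp_force: 0.0
```

Run:
```python
from h import *
print(cur()[0]);plan([press('R',1,1,.0025),press('R',1,1,.0015)])
```

```text
[ 0.57462645 -0.0835805   0.05050252]
[-0.0008, 0.0019, -0.0015] [0.0087, -0.0678, -0.0087] -> [ 0.5744 -0.0748  0.045 ]
[-0.0, 0.0, -0.0] [-0.0, -0.0043, 0.0051] -> [ 0.5744 -0.0748  0.044 ]
```

servo_tool(
  series=[
    [0,0.002,-0.0015,0.009,-0.064,-0.013,-1],
    [0,0.002,-0.0015,0.009,-0.064,-0.013,-1],
    [0,0.002,-0.0015,0.009,-0.064,-0.013,-1],
    [0,0.002,-0.0015,0.009,-0.068,-0.009,-1],
    [0,0.002,-0.0015,0.009,-0.068,-0.009,-1],
  ],
)

```text
t: 11.45
position: [0.574, -0.0742, 0.0435]
orientation: [0.339, 0.936, 0.087, 0.031]
ft_force: [0.4, -0.9, -0.2]
width: -0.0
grasp_force: 0.1
```

servo_tool(
  series=[
    [0,0,0,0,-0.004,0.005,-1],
    [0,0,0,0,-0.004,0.005,-1],
    [0,0,0,0,-0.004,0.005,-1],
    [0,0,0,0,-0.004,0.005,-1],
    [0,0,0,0,-0.004,0.005,-1],
  ],
)

```text
t: 12.08
position: [0.574, -0.0741, 0.0426]
orientation: [0.339, 0.936, 0.087, 0.031]
ft_force: [-0.3, -0.4, 1.0]
width: -0.0
grasp_force: 0.0
```

servo_tool(
  series=[
    [0,0,0,0,-0.004,0.005,-1],
    [0,0,0,0,-0.004,0.005,-1],
    [0,0,0,0,-0.004,0.005,-1],
    [0,0,0,0,-0.004,0.005,-1],
    [0,0,0,0,-0.004,0.005,-1],
  ],
)

```text
t: 12.7
position: [0.574, -0.0741, 0.0416]
orientation: [0.339, 0.936, 0.087, 0.031]
ft_force: [-0.3, 0.2, 0.8]
width: 0.0001
grasp_force: 0.0
```

servo_tool(
  series=[
    [0,0,0,0,-0.004,0.005,-1],
    [0,0,0,0,-0.004,0.005,-1],
    [0,0,0,0,-0.004,0.005,-1],
    [0,0,0,0,-0.004,0.005,-1],
    [0,0,0,0,-0.004,0.005,-1],
  ],
)

```text
t: 13.32
position: [0.574, -0.0742, 0.0407]
orientation: [0.339, 0.936, 0.087, 0.031]
ft_force: [-0.7, 0.2, -0.7]
width: 0.0002
grasp_force: 0.0
```

servo_tool(
  series=[
    [0,0,0,0,-0.004,0.005,-1],
    [0,0,0,0,-0.004,0.005,-1],
    [0,0,0,0,-0.004,0.005,-1],
    [0,0,0,0,-0.004,0.005,-1],
    [0,0,0,0,-0.004,0.005,-1],
  ],
)

```text
t: 13.95
position: [0.5741, -0.0741, 0.0398]
orientation: [0.339, 0.936, 0.087, 0.031]
ft_force: [-0.7, 0.9, 2.7]
width: 0.0002
grasp_force: 1.4
```

servo_tool(
  series=[
    [0,0,0,0,-0.004,0.005,-1],
    [0,0,0,0,-0.004,0.005,-1],
    [0,0,0,0,-0.004,0.005,-1],
    [0,0,0,0,-0.004,0.005,-1],
    [0,0,0,0,-0.004,0.005,-1],
  ],
)

```text
t: 14.58
position: [0.5742, -0.0742, 0.0393]
orientation: [0.339, 0.936, 0.087, 0.031]
ft_force: [-1.2, 1.8, 6.8]
width: 0.0
grasp_force: 3.7
```

servo_tool(
  series=[
    [0,0,0,0,-0.004,0.005,-1],
    [0,0,0,0,-0.004,0.005,-1],
    [0,0,0,0,-0.004,0.005,-1],
    [0,0,0,0,-0.004,0.005,-1],
    [0,0,0,0,-0.004,0.005,-1],
  ],
)

```text
t: 15.2
position: [0.5744, -0.0741, 0.039]
orientation: [0.339, 0.936, 0.087, 0.032]
ft_force: [-4.6, 3.1, 12.4]
width: 0.0001
grasp_force: 6.2
```

Run:
```python
from h import *
b=press('R',1,1,.0);S=b[1]
r=(b[0]-S[:,2]*.10+[0,0,.02],S)
b1=press('L',1,1,.010);h1=(b1[0]-b1[1][:,2]*.10,b1[1])
print(r[0],h1[0]);plan([r,(np.array([.57,.07,.255]),b1[1]),(np.array([.575,.20,.25]),b1[1]),h1,b1])
```

```text
[ 0.5627336  -0.01162461  0.13910396] [0.57863025 0.24812073 0.12910396]
[-0.0004, -0.0003, 0.0002] [0.0008, 0.1023, -0.784] -> [ 0.5627 -0.0116  0.1391]
[-0.0, -0.0009, 0.0011] [0.1468, 0.0935, -0.9301] -> [0.57  0.07  0.255]
[0.0, 0.0, -0.0] [0.1833, -0.6708, -0.5194] -> [0.575 0.2   0.25 ]
[0.0, 0.0, 0.0] [0.0795, -0.7569, 0.417] -> [0.5786 0.2481 0.1291]
[0.0, 0.0, 0.0] [-0.0, 0.0, 0.6667] -> [0.5898 0.1848 0.0525]
```

servo_tool(
  series=[
    [0,0,0,0,0.03,-0.2,-1],
    [0,0,0,0,0.1,-0.5,-1],
    [0,0,0,0,0.1,-0.78,-1],
    [0,0,0,0,0.1,-0.78,-1],
    [0,0,0,0,0.1,-0.78,-1],
  ],
)

```text
t: 15.82
position: [0.5621, -0.0127, 0.1365]
orientation: [0.339, 0.936, 0.087, 0.031]
ft_force: [0.4, 0.3, -0.5]
width: -0.0002
grasp_force: 0.0
```

servo_tool(
  series=[
    [0,-0.001,0.001,0.05,0.15,-0.3,-1],
    [0,-0.001,0.001,0.1,0.15,-0.65,-1],
    [0,-0.001,0.001,0.15,0.09,-0.93,-1],
    [0,-0.001,0.001,0.15,0.09,-0.93,-1],
    [0,-0.001,0.001,0.24,-0.2,-1,-1],
  ],
)

```text
t: 16.45
position: [0.5768, 0.1075, 0.2336]
orientation: [0.34, 0.936, 0.08, 0.029]
ft_force: [0.3, -0.3, 0.7]
width: -0.0001
grasp_force: 0.0
```

Run:
```python
from h import *
b1=press('L',1,1,.010);h1=(b1[0]-b1[1][:,2]*.10,b1[1])
print(cur()[0]);plan([(np.array([.575,.215,.24]),b1[1]),h1,b1])
```

```text
[0.57679242 0.10753216 0.23357101]
[-0.0001, 0.0005, -0.0006] [0.1093, -0.5154, -0.4876] -> [0.575 0.215 0.24 ]
[0.0, 0.0, 0.0] [0.0622, -0.6386, 0.4293] -> [0.5786 0.2481 0.1291]
[0.0, -0.0, -0.0] [-0.0, 0.0, 0.6667] -> [0.5898 0.1848 0.0525]
```

servo_tool(
  series=[
    [0,0,0,0.05,-0.25,-0.25,-1],
    [0,0,0,0.1,-0.5,-0.49,-1],
    [0,0,0,0.13,-0.75,-0.3,-1],
    [0,0,0,0.17,-1,-0.1,-1],
    [0,0,0,0.17,-1,-0.06,-1],
  ],
)

```text
t: 17.08
position: [0.5782, 0.2329, 0.139]
orientation: [0.341, 0.936, 0.084, 0.026]
ft_force: [0.6, -0.6, 0.4]
width: 0.0004
grasp_force: 0.0
```

Run:
```python
from h import *
from workcell import get_image
d=get_image('wrist');import cv2;cv2.imwrite('pics/w2.png',d['color'][:,:,::-1])
c=(d['intrinsics'],d['R'],d['t'])
print(cur()[0]);plan([press('L',1,1,.006)])
hsv=cv2.cvtColor(d['color'],cv2.COLOR_RGB2HSV)
x,y,a=ST['L'];a=np.radians(a);X=np.array([np.cos(a),np.sin(a),0]);Y=np.array([-X[1],X[0],0])
for sx,sy in((-1,1),(-1,-1),(1,-1),(1,1)):P=np.array([x,y,.038])+.055*sx*X+.045*sy*Y;print(np.round(P,4),np.round(proj(c,P)))
```

```text
[0.57918016 0.23225292 0.14128846]
[0.0, 0.0007, 0.0007] [0.0186, -0.1496, 0.6819] -> [0.5898 0.1848 0.0485]
[0.487  0.1803 0.038 ] [279. 308.]
[0.5026 0.0916 0.038 ] [349. 276.]
[0.611  0.1107 0.038 ] [353. 177.]
[0.5954 0.1994 0.038 ] [275. 192.]
```

View pics/w2.png

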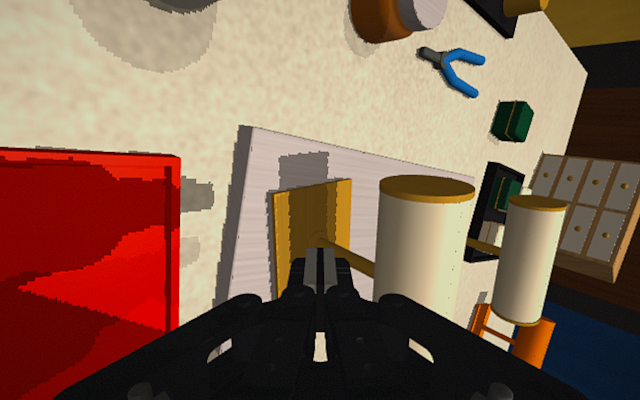

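servo_tool(
  series=[
    [0,0,0,0.018,-0.15,0.15,-1],
    [0,0,0,0.018,-0.15,0.4,-1],
    [0,0,0,0.018,-0.15,0.68,-1],
    [0,0,0,0.018,-0.15,0.68,-1],
    [0,0,0,0.018,-0.15,0.68,-1],
  ],
)

```text
t: 17.75
position: [0.5914, 0.1885, 0.0534]
orientation: [0.339, 0.937, 0.082, 0.03]
ft_force: [-0.7, 0.2, 1.3]
width: 0.0004
grasp_force: 0.0
```

Run:
```python
from h import *
print(cur()[0]);plan([press('L',1,1,.004)])
```

```text
[0.59140116 0.18851768 0.05342115]
[-0.0007, -0.0002, 0.0001] [-0.0149, -0.0123, 0.0498] -> [0.5898 0.1848 0.0465]
```

servo_tool(
  series=[
    [0,0,0,-0.015,-0.015,0.03,-1],
    [0,0,0,-0.015,-0.025,0.065,-1],
    [0,0,0,-0.015,-0.025,0.065,-1],
    [0,0,0,-0.015,-0.025,0.065,-1],
    [0,0,0,-0.015,-0.025,0.065,-1],
  ],
)

```text
t: 18.38
position: [0.589, 0.1852, 0.0417]
orientation: [0.339, 0.937, 0.083, 0.03]
ft_force: [1.0, 2.9, 2.0]
width: 0.0002
grasp_force: 1.4
```

servo_tool(
  series=[
    [0,0,0,0,-0.004,0.005,-1],
    [0,0,0,0,-0.004,0.005,-1],
    [0,0,0,0,-0.004,0.005,-1],
    [0,0,0,0,-0.004,0.005,-1],
    [0,0,0,0,-0.004,0.005,-1],
  ],
)

```text
t: 19.0
position: [0.5891, 0.1853, 0.0413]
orientation: [0.339, 0.937, 0.083, 0.03]
ft_force: [-1.6, 2.7, 7.0]
width: 0.0002
grasp_force: 3.6
```

servo_tool(
  series=[
    [0,0,0,0,-0.004,0.005,-1],
    [0,0,0,0,-0.004,0.005,-1],
    [0,0,0,0,-0.004,0.005,-1],
    [0,0,0,0,-0.004,0.005,-1],
    [0,0,0,0,-0.004,0.005,-1],
  ],
)

```text
t: 19.62
position: [0.5892, 0.1854, 0.041]
orientation: [0.339, 0.937, 0.083, 0.03]
ft_force: [-3.2, 4.5, 10.5]
width: -0.0003
grasp_force: 5.6
```

servo_tool(
  series=[
    [0,0,0,0,-0.004,0.005,-1],
    [0,0,0,0,-0.004,0.005,-1],
    [0,0,0,0,-0.004,0.005,-1],
    [0,0,0,0,-0.004,0.005,-1],
    [0,0,0,0,-0.004,0.005,-1],
  ],
)

```text
t: 20.25
position: [0.5892, 0.1855, 0.0407]
orientation: [0.339, 0.937, 0.083, 0.03]
ft_force: [-3.8, 3.6, 14.9]
width: 0.0001
grasp_force: 7.8
```

Run:
```python
from h import *
from workcell import get_image
import cv2
w=get_image('wrist')['color'][:,:,::-1];t=get_image('top')['color'][:,:,::-1];s=get_image('scene')['color'][:,:,::-1]
r=lambda i:cv2.resize(i,(400,250),interpolation=cv2.INTER_CUBIC)
cv2.imwrite('pics/m3.png',np.vstack([cv2.resize(w[120:320,200:520],(800,340)),np.hstack([r(t[150:220,260:372]),r(s[150:245,285:437])])]))
```

```text
(no output)
```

View pics/m3.png

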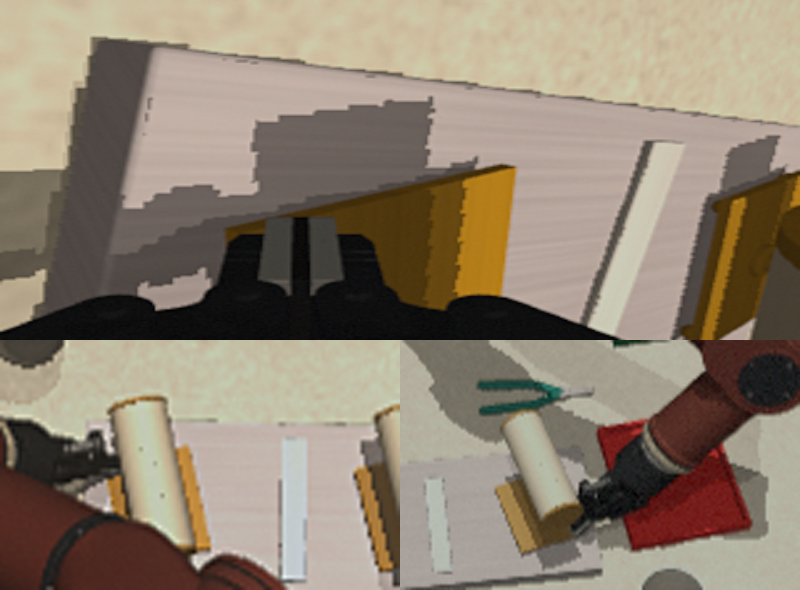

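Run:
```python
from h import *
b=press('L',1,1,.0);r=(b[0]-b[1][:,2]*.09+[0,0,.05],b[1])
e=press('R',-1,-1,.012);h1=(e[0]-e[1][:,2]*.10,e[1])
print(e[0]);plan([r,down([.54,.12,.25],10),down([.52,-.02,.25],10.5),(np.array([.505,-.165,.25]),down([0,0,0],10.5)[1]@Ro.from_euler('x',30,degrees=True).as_matrix()),h1,e])
```

```text
[ 0.49355253 -0.15417298  0.05449951]
[-0.0005, -0.0003, 0.0002] [0.0041, 0.2227, -0.8619] -> [0.5797 0.2418 0.1614]
[0.1111, 0.0, 0.0] [-0.4019, 0.9568, 0.0321] -> [0.54 0.12 0.25]
[-0.0, -0.0, -0.0014] [-0.2934, 0.896, -0.0] -> [ 0.52 -0.02  0.25]
[0.0833, 0.0, -0.0] [-0.2745, 0.9323, -0.0] -> [ 0.505 -0.165  0.25 ]
[0.0278, -0.0, -0.0] [-0.0619, 0.6939, 0.5146] -> [ 0.5053 -0.2174  0.1311]
[0.0, -0.0, -0.0] [-0.0, -0.0, 0.6667] -> [ 0.4936 -0.1542  0.0545]
```

servo_tool(
  series=[
    [0,0,0,0,0.05,-0.2,-1],
    [0,0,0,0,0.15,-0.5,-1],
    [0,0,0,0,0.22,-0.86,-1],
    [0,0,0,0,0.3,-1,-1],
    [0,0,0,0,0.4,-1,-1],
  ],
)

```text
t: 21.02
position: [0.5805, 0.2341, 0.1927]
orientation: [0.339, 0.937, 0.084, 0.03]
ft_force: [0.2, -0.3, -0.4]
width: -0.0001
grasp_force: 0.0
```

servo_tool(
  series=[
    [0.025,0,0,-0.1,0.25,-0.1,-1],
    [0.055,0,0,-0.2,0.5,-0.1,-1],
    [0.08,0,0,-0.3,0.75,0,-1],
    [0.111,0,0,-0.4,0.9,0.05,-1],
    [0.111,0,0,-0.4,0.95,0.1,-1],
  ],
)

```text
t: 21.65
position: [0.5431, 0.0966, 0.2718]
orientation: [-0.001, 0.997, 0.081, -0.001]
ft_force: [-0.5, 0.1, -0.5]
width: 0.0002
grasp_force: 0.0
```

Run:
```python
from h import *
e=press('R',-1,-1,.012);h1=(e[0]-e[1][:,2]*.10,e[1])
print(cur()[0]);plan([down([.52,-.05,.25],10.5),(np.array([.505,-.19,.24]),e[1]),h1,e])
```

```text
[0.54311174 0.09655275 0.27179754]
[-0.0004, 0.0001, -0.0035] [-0.3088, 0.94, 0.1433] -> [ 0.52 -0.05  0.25]
[0.1111, -0.0, -0.0] [-0.2684, 0.8995, 0.0667] -> [ 0.505 -0.19   0.24 ]
[0.0, -0.0, 0.0] [-0.0315, 0.6044, 0.4406] -> [ 0.5053 -0.2174  0.1311]
[0.0, 0.0, 0.0] [-0.0, -0.0, 0.6667] -> [ 0.4936 -0.1542  0.0545]
```

servo_tool(
  series=[
    [0,0,-0.003,-0.15,0.4,0.05,-1],
    [0,0,-0.003,-0.3,0.8,0.1,-1],
    [0,0,-0.003,-0.31,0.94,0.14,-1],
    [0.03,0,-0.003,-0.36,1,0.14,-1],
    [0.05,0,-0.003,-0.36,1,0.14,-1],
  ],
)

```text
t: 22.28
position: [0.5144, -0.0538, 0.2491]
orientation: [-0.159, 0.983, 0.094, -0.016]
ft_force: [0.3, -0.2, -0.5]
width: -0.0006
grasp_force: 0.0
```

Run:
```python
from h import *
e=press('R',-1,-1,.012);h1=(e[0]-e[1][:,2]*.10,e[1])
print(cur()[0]);plan([(np.array([.505,-.20,.23]),e[1]),h1,e])
```

```text
[ 0.51435433 -0.05375992  0.24907523]
[0.06, 0.0007, 0.001] [-0.2459, 0.9373, -0.1774] -> [ 0.505 -0.2    0.23 ]
[0.0, 0.0, -0.0] [-0.0194, 0.5113, 0.4316] -> [ 0.5053 -0.2174  0.1311]
[0.0, 0.0, 0.0] [-0.0, -0.0, 0.6667] -> [ 0.4936 -0.1542  0.0545]
```

servo_tool(
  series=[
    [0.02,0,0,-0.1,0.4,-0.1,-1],
    [0.04,0.001,0.001,-0.2,0.8,-0.18,-1],
    [0.06,0.001,0.001,-0.246,0.94,-0.18,-1],
    [0.06,0.001,0.001,-0.246,0.94,-0.18,-1],
    [0.06,0.001,0.001,-0.25,1,-0.13,-1],
  ],
)

```text
t: 22.9
position: [0.5076, -0.2032, 0.2216]
orientation: [-0.339, 0.936, 0.089, -0.03]
ft_force: [-0.4, -0.0, 0.3]
width: -0.0
grasp_force: 0.0
```

Run:
```python
from h import *
e=press('R',-1,-1,.012);h1=(e[0]-e[1][:,2]*.09,e[1])
print(cur()[0]);plan([h1,e])
```

```text
[ 0.50757153 -0.20323318  0.22157293]
[0.0006, 0.0001, 0.0009] [-0.0346, 0.4545, 0.4727] -> [ 0.5041 -0.2111  0.1234]
[0.0, 0.0, 0.0] [-0.0, -0.0, 0.6] -> [ 0.4936 -0.1542  0.0545]
```

servo_tool(
  series=[
    [0,0,0,-0.035,0.25,0.25,-1],
    [0,0,0,-0.035,0.45,0.47,-1],
    [0,0,0,-0.035,0.455,0.7,-1],
    [0,0,0,-0.035,0.455,0.9,-1],
    [0,0,0,-0.035,0.455,0.95,-1],
  ],
)

```text
t: 23.52
position: [0.4952, -0.164, 0.0687]
orientation: [-0.339, 0.936, 0.09, -0.031]
ft_force: [-0.5, -0.4, 0.1]
width: -0.0002
grasp_force: 0.0
```

Run:
```python
from h import *
print(cur()[0]);plan([press('R',-1,-1,.006)])
```

```text
[ 0.49519053 -0.16395248  0.06867387]
[0.0005, 0.0004, 0.0012] [0.0012, 0.0354, 0.1456] -> [ 0.4936 -0.1542  0.0485]
```

servo_tool(
  series=[
    [0,0,0.001,0,0.035,0.1,-1],
    [0,0,0.001,0,0.035,0.14,-1],
    [0,0,0.001,0,0.035,0.14,-1],
    [0,0,0.001,0,0.035,0.14,-1],
    [0,0,0.001,0,0.035,0.14,-1],
  ],
)

```text
t: 24.15
position: [0.4944, -0.1581, 0.05]
orientation: [-0.339, 0.937, 0.085, -0.031]
ft_force: [-0.1, 0.4, 0.7]
width: -0.0001
grasp_force: 0.0
```

servo_tool(
  series=[
    [0,0,0,0,0.004,0.005,-1],
    [0,0,0,0,0.004,0.005,-1],
    [0,0,0,0,0.004,0.005,-1],
    [0,0,0,0,0.004,0.005,-1],
    [0,0,0,0,0.004,0.005,-1],
  ],
)

```text
t: 24.78
position: [0.4942, -0.1575, 0.0487]
orientation: [-0.339, 0.936, 0.085, -0.031]
ft_force: [-0.2, -0.4, -0.4]
width: 0.0002
grasp_force: 0.0
```

servo_tool(
  series=[
    [0,0,0,0,0.004,0.005,-1],
    [0,0,0,0,0.004,0.005,-1],
    [0,0,0,0,0.004,0.005,-1],
    [0,0,0,0,0.004,0.005,-1],
    [0,0,0,0,0.004,0.005,-1],
  ],
)

```text
t: 25.4
position: [0.4942, -0.1576, 0.0478]
orientation: [-0.339, 0.936, 0.085, -0.031]
ft_force: [-0.2, -0.5, 0.1]
width: -0.0003
grasp_force: 0.0
```

servo_tool(
  series=[
    [0,0,0,0,0.004,0.005,-1],
    [0,0,0,0,0.004,0.005,-1],
    [0,0,0,0,0.004,0.005,-1],
    [0,0,0,0,0.004,0.005,-1],
    [0,0,0,0,0.004,0.005,-1],
  ],
)

```text
t: 26.02
position: [0.4942, -0.1575, 0.0468]
orientation: [-0.339, 0.936, 0.085, -0.031]
ft_force: [0.1, 0.2, -0.7]
width: 0.0
grasp_force: 0.0
```

servo_tool(
  series=[
    [0,0,0,0,0.004,0.005,-1],
    [0,0,0,0,0.004,0.005,-1],
    [0,0,0,0,0.004,0.005,-1],
    [0,0,0,0,0.004,0.005,-1],
    [0,0,0,0,0.004,0.005,-1],
  ],
)

```text
t: 26.65
position: [0.4942, -0.1575, 0.0459]
orientation: [-0.339, 0.936, 0.085, -0.031]
ft_force: [0.3, 0.4, -0.2]
width: 0.0002
grasp_force: 0.0
```

servo_tool(
  series=[
    [0,0,0,0,0.004,0.005,-1],
    [0,0,0,0,0.004,0.005,-1],
    [0,0,0,0,0.008,0.01,-1],
    [0,0,0,0,0.008,0.01,-1],
    [0,0,0,0,0.008,0.01,-1],
  ],
)

```text
t: 27.28
position: [0.4941, -0.1574, 0.0439]
orientation: [-0.339, 0.936, 0.085, -0.031]
ft_force: [0.2, 0.5, -0.4]
width: 0.0
grasp_force: 0.0
```

servo_tool(
  series=[
    [0,0,0,0,0.004,0.005,-1],
    [0,0,0,0,0.004,0.005,-1],
    [0,0,0,0,0.004,0.005,-1],
    [0,0,0,0,0.004,0.005,-1],
    [0,0,0,0,0.004,0.005,-1],
  ],
)

```text
t: 27.9
position: [0.4942, -0.1575, 0.043]
orientation: [-0.339, 0.936, 0.085, -0.031]
ft_force: [-1.0, -0.0, -0.6]
width: -0.0
grasp_force: 0.0
```

servo_tool(
  series=[
    [0,0,0,0,0.004,0.005,-1],
    [0,0,0,0,0.004,0.005,-1],
    [0,0,0,0,0.004,0.005,-1],
    [0,0,0,0,0.004,0.005,-1],
    [0,0,0,0,0.004,0.005,-1],
  ],
)

```text
t: 28.52
position: [0.4941, -0.1574, 0.042]
orientation: [-0.339, 0.936, 0.085, -0.031]
ft_force: [0.0, -1.0, -0.4]
width: -0.0001
grasp_force: 0.0
```

servo_tool(
  series=[
    [0,0,0,0,0.004,0.005,-1],
    [0,0,0,0,0.004,0.005,-1],
    [0,0,0,0,0.004,0.005,-1],
    [0,0,0,0,0.004,0.005,-1],
    [0,0,0,0,0.004,0.005,-1],
  ],
)

```text
t: 29.15
position: [0.4941, -0.1574, 0.0411]
orientation: [-0.339, 0.936, 0.085, -0.031]
ft_force: [-0.5, 0.2, 0.8]
width: 0.0002
grasp_force: 0.0
```

servo_tool(
  series=[
    [0,0,0,0,0.004,0.005,-1],
    [0,0,0,0,0.004,0.005,-1],
    [0,0,0,0,0.004,0.005,-1],
    [0,0,0,0,0.004,0.005,-1],
    [0,0,0,0,0.004,0.005,-1],
  ],
)

```text
t: 29.78
position: [0.4942, -0.1574, 0.0401]
orientation: [-0.339, 0.936, 0.085, -0.031]
ft_force: [0.7, -0.2, 0.1]
width: 0.0002
grasp_force: 0.3
```

servo_tool(
  series=[
    [0,0,0,0,0.004,0.005,-1],
    [0,0,0,0,0.008,0.01,-1],
    [0,0,0,0,0.008,0.01,-1],
    [0,0,0,0,0.008,0.01,-1],
    [0,0,0,0,0.008,0.01,-1],
  ],
)

```text
t: 30.4
position: [0.4943, -0.1575, 0.0391]
orientation: [-0.339, 0.936, 0.085, -0.031]
ft_force: [-1.7, -2.4, 8.7]
width: 0.0004
grasp_force: 4.5
```

Run:
```python
from h import *
from workcell import get_image,readout
import cv2
print(readout.sense()['t'])
t=get_image('top')['color'][:,:,::-1];s=get_image('scene')['color'][:,:,::-1]
cv2.imwrite('pics/top4.png',t);cv2.imwrite('pics/scene4.png',s)
m=cv2.imread('pics/m3.png')
r=lambda i:cv2.resize(i,(400,250),interpolation=cv2.INTER_CUBIC)
t0=cv2.imread('pics/top0.png');s0=cv2.imread('pics/scene0.png')
f=lambda i:np.float32(cv2.cvtColor(i,cv2.COLOR_BGR2GRAY))
def sh(a,b,n):
    w=cv2.createHanningWindow(a.shape[::-1],cv2.CV_32F);print(n,cv2.phaseCorrelate(f3(a),f3(b),w))
f3=np.float32
# bars: full-res between start and now (scene R bar, both L bars)
def sc(i):return f(i)
print('scene R bar'); sh(sc(s0)[180:240,243:290],sc(s)[180:240,243:290],'R now vs start')
sh(sc(s0)[172:225,318:360],sc(s)[172:225,318:360],'L now vs start')
sh(sc(t0)[160:220,285:322],sc(t)[160:220,285:322],'top L')
sh(sc(t0)[163:222,358:395],sc(t)[163:222,358:395],'top R')
# top crop of m3 : base left edge / bar edge of R (cols 358-372)
A=f(m)[340:590,0:400]
for n,i in(('start',t0),('now',t)):sh(A[60:240,345:400],f(r(i[150:220,260:372]))[60:240,345:400],'mid vs '+n+' R(3.57x)')
for n,i in(('start',t0),('now',t)):sh(A[60:240,270:320],f(r(i[150:220,260:372]))[60:240,270:320],'ruler mid vs '+n)
```

```text
30.4
scene R bar
R now vs start ((-0.6346596696909401, -0.047057054363254025), 0.8295514735910627)
L now vs start ((0.5481810041314503, 0.06242512896283259), 1.0232322944044576)
top L ((-0.027772196757357648, -0.008222145502539746), 1.0015534889698028)
top R ((0.4476169361086022, -0.02321924210221127), 0.8946820171674092)
mid vs start R(3.57x) ((4.3455123905783, 0.029360718985657286), 0.17544463722794143)
mid vs now R(3.57x) ((0.3419621277189755, 0.0642609669808536), 0.1395959446165297)
ruler mid vs start ((0.007174137392347291, 0.01062735033816864), 1.1194712668524849)
ruler mid vs now ((-0.24770225388955325, -0.0317175487940915), 0.8856462406582303)
```

Run:
```python
import cv2,numpy as np
g=lambda p:cv2.cvtColor(cv2.imread(p),cv2.COLOR_BGR2HSV)
r=lambda i:cv2.resize(i,(400,250),interpolation=cv2.INTER_CUBIC)
c=lambda p:r(cv2.imread(p)[150:220,260:372])
I={'start':c('pics/top0.png'),'mid':cv2.imread('pics/m3.png')[340:590,0:400],'now':c('pics/top4.png')}
cv2.imwrite('pics/cmp.png',np.hstack([cv2.resize(v[60:250,340:400],(260,590)) for v in I.values()]))
# full-res bar pixels: bright, not very saturated; row-wise mean column
for n in('top0','top4'):
    b=g(f'pics/{n}.png')
    for nm,(x0,x1) in(('L',(285,322)),('R',(356,400))):
        rows=[]
        for y in range(175,208,4):
            rows.append(b[y,x0:x1,2].astype(int))
        print(n,nm,b[190,x0:x1,2].tolist())
```

```text
top0 L [184, 183, 183, 183, 185, 169, 152, 156, 156, 60, 108, 146, 172, 185, 183, 183, 190, 188, 189, 189, 190, 184, 183, 182, 169, 134, 128, 185, 180, 180, 180, 182, 181, 181, 180, 181, 182]
top0 R [182, 184, 185, 135, 125, 184, 154, 156, 156, 58, 73, 76, 77, 74, 70, 97, 134, 155, 171, 184, 183, 186, 191, 191, 189, 191, 189, 184, 183, 181, 154, 144, 186, 183, 182, 182, 182, 182, 181, 183, 180, 147, 185, 182]
top4 L [200, 197, 198, 200, 199, 162, 168, 169, 169, 67, 118, 161, 186, 200, 199, 198, 206, 206, 205, 206, 206, 201, 200, 200, 183, 147, 140, 200, 197, 196, 196, 195, 196, 197, 196, 198, 197]
top4 R [198, 199, 199, 159, 82, 208, 166, 168, 172, 171, 73, 81, 83, 84, 81, 88, 136, 162, 183, 195, 199, 197, 206, 203, 204, 205, 204, 201, 199, 198, 181, 160, 205, 198, 198, 197, 197, 197, 197, 199, 195, 159, 201, 197]
```

View pics/cmp.png

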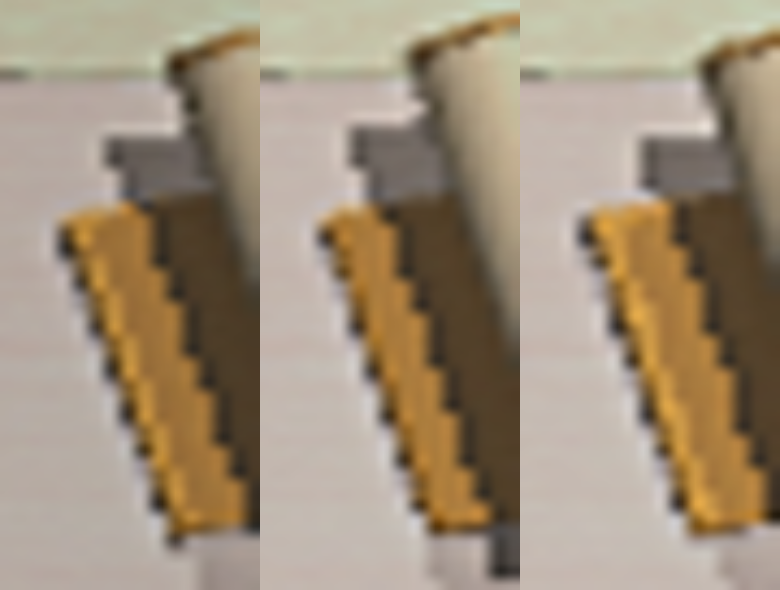

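Run:
```python
from h import *
b=press('R',-1,-1,.0);r=(b[0]-b[1][:,2]*.12,b[1])
g=down([.534,-.117,.126],10.5);u=down([.534,-.117,.25],10.5)
plan([r,u,g])
```

```text
[0.0006, -0.0002, -0.0001] [0.0001, -0.0288, -0.8032] -> [ 0.5076 -0.23    0.1344]
[-0.107, 0.0, -0.0] [0.2989, -1.0, -0.1297] -> [ 0.533  -0.1212  0.2457]
[-0.0041, -0.0, -0.0] [0.0114, -0.0268, -0.0277] -> [ 0.534 -0.117  0.25 ]
[0.0, -0.0, -0.0] [0.0, 0.0, 0.8267] -> [ 0.534 -0.117  0.126]
```

servo_tool(
  series=[
    [0,0,0,0,-0.03,-0.2,-1],
    [0,0,0,0,-0.03,-0.5,-1],
    [0,0,0,0,-0.03,-0.8,-1],
    [0,0,0,0,-0.03,-0.95,-1],
    [0,0,0,0,-0.1,-1,-1],
  ],
)

```text
t: 31.12
position: [0.5094, -0.2415, 0.1633]
orientation: [-0.338, 0.937, 0.084, -0.031]
ft_force: [-0.0, 0.9, -0.6]
width: -0.0001
grasp_force: 0.0
```

servo_tool(
  series=[
    [-0.025,0,0,0.1,-0.25,-0.15,-1],
    [-0.05,0,0,0.2,-0.5,-0.2,-1],
    [-0.08,0,0,0.3,-0.8,-0.1,-1],
    [-0.111,0,0,0.3,-1,-0.05,-1],
    [-0.111,0,0,0.3,-1,0,1],
  ],
)

```text
t: 31.75
position: [0.5333, -0.1111, 0.2616]
orientation: [0.003, 0.995, 0.097, 0.003]
ft_force: [-0.4, -0.3, -0.7]
width: 0.0169
grasp_force: 0.0
```

Run:
```python
from h import *
g=down([.534,-.117,.126],10.5);u=down([.534,-.117,.25],10.5)
print(cur()[0]);plan([u,g])
```

```text
[ 0.53325075 -0.11111901  0.26161714]
[0.0011, -0.0008, 0.0017] [-0.003, 0.0389, 0.0777] -> [ 0.534 -0.117  0.25 ]
[-0.0, 0.0, 0.0] [0.0, 0.0, 0.8267] -> [ 0.534 -0.117  0.126]
```

Open and align, then check from the wrist camera before descending.

servo_tool(
  series=[
    [0.001,-0.001,0.002,-0.003,0.039,0.08,1],
    [0.001,-0.001,0.002,-0.003,0.039,0.08,1],
    [0.001,-0.001,0.002,-0.003,0.039,0.08,1],
    [0.001,-0.001,0.002,-0.003,0.039,0.08,1],
    [0.001,-0.001,0.002,-0.003,0.039,0.08,1],
  ],
)

```text
t: 32.38
position: [0.5336, -0.1251, 0.247]
orientation: [-0.001, 0.996, 0.084, -0.003]
ft_force: [0.6, 0.1, 0.5]
width: 0.0853
grasp_force: 0.0
```

Run:
```python
from h import *
from workcell import get_image,readout
import cv2
print(readout.sense()['width'])
d=get_image('wrist');cv2.imwrite('pics/w5.png',d['color'][:,:,::-1]);c=(d['intrinsics'],d['R'],d['t'])
p,R=cur();print(p,proj(c,p),[proj(c,p+R[:,1]*s) for s in(-.04,.04)])
plan([down([.534,-.117,.126],10.5)])
x,y,a=ST['R'];a=np.radians(a);X=np.array([np.cos(a),np.sin(a),0])
for s in(-.075,.075):print(proj(c,np.array([x,y,.173])+s*X))
```

```text
0.0853006943681845
[ 0.53350555 -0.1249426   0.24704979] [320.7489777  265.51507287] [array([241.90290886, 265.47511802]), array([399.6099126 , 265.55503526])]
[-0.0005, 0.001, -0.0023] [0.0172, -0.049, 0.8071] -> [ 0.534 -0.117  0.126]
[309.40266957 301.39098305]
[303.88193266 105.96472126]
```

View pics/w5.png

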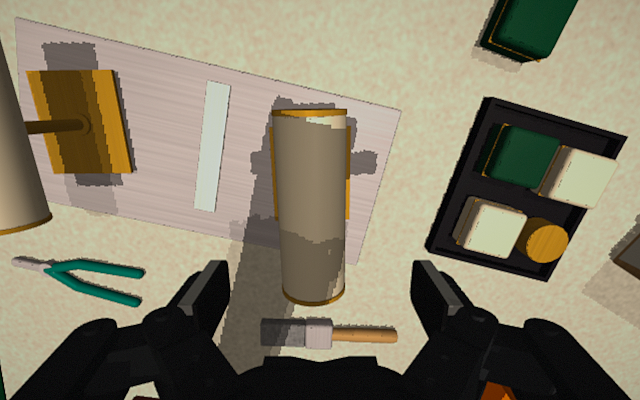

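Run:
```python
from h import *
from workcell import get_image
d=get_image('wrist');c=(d['intrinsics'],d['R'],d['t'])
a=ray(c,(309,112),.150);b=ray(c,(313.5,290),.150)
a2=ray(c,(309,110),.173);b2=ray(c,(313.5,300),.160)
print(a,b,(a+b)/2,np.degrees(np.arctan2(*(a-b)[1::-1])),a2,b2)
m=(a2+b2)/2
print(cur()[0]);plan([down([.534,((a+b)/2)[1],.126],10.5)])
```

```text
[ 0.60403843 -0.10382694  0.15      ] [ 0.45641919 -0.13148968  0.15      ] [ 0.53022881 -0.11765831  0.15      ] 10.613707189241113 [ 0.60579457 -0.10440713  0.173     ] [ 0.4531714  -0.13225938  0.16      ]
[ 0.53350154 -0.12489019  0.24711632]
[-0.0005, 0.001, -0.0023] [0.0163, -0.0444, 0.8075] -> [ 0.534  -0.1177  0.126 ]
```

servo_tool(
  series=[
    [0,0.001,-0.0023,0.003,-0.044,0.05,1],
    [0,0.001,-0.0023,0.003,-0.044,0.2,1],
    [0,0.001,-0.0023,0.003,-0.044,0.4,1],
    [0,0.001,-0.0023,0.003,-0.044,0.6,1],
    [0,0.001,-0.0023,0.003,-0.044,0.808,1],
  ],
)

```text
t: 33.1
position: [0.5318, -0.1173, 0.1247]
orientation: [-0.002, 0.996, 0.092, 0.0]
ft_force: [0.2, 0.3, -1.0]
width: 0.0858
grasp_force: 0.0
```

servo_tool(
  series=[
    [0,0,0,0,0,0,0.6],
    [0,0,0,0,0,0,0.3],
    [0,0,0,0,0,0,0],
    [0,0,0,0,0,0,-0.5],
    [0,0,0,0,0,0,-1],
  ],
  newtons=50,
)

```text
t: 33.72
position: [0.5325, -0.1178, 0.1269]
orientation: [-0.001, 0.996, 0.092, 0.001]
ft_force: [-1.8, 1.3, 5.9]
width: 0.0544
grasp_force: 53.7
```

servo_tool(
  series=[
    [0,0,0,0,0,0,-1],
    [0,0,0,0,0,0,-1],
    [0,0,0,0,0,-0.01,-1],
    [0,0,0,0,0,-0.02,-1],
    [0,0,0,0,0,-0.05,-1],
  ],
)

```text
t: 34.35
position: [0.5313, -0.1181, 0.1328]
orientation: [-0.002, 0.996, 0.092, -0.001]
ft_force: [0.3, -0.5, -5.7]
width: 0.0542
grasp_force: 53.7
```

servo_tool(
  series=[
    [0,0,0,0,0,-0.15,-1],
    [0,0,0,0,0,-0.35,-1],
    [0,0,0,0,0,-0.6,-1],
    [0,0,0,0,0,-0.85,-1],
    [0,0,0,0,0,-1,-1],
  ],
)

```text
t: 34.98
position: [0.5324, -0.1186, 0.2855]
orientation: [-0.001, 0.996, 0.092, 0.001]
ft_force: [-0.1, 0.2, -5.9]
width: 0.0545
grasp_force: 54.9
```

Run:
```python
from h import *
print(cur()[0]);plan([down([.534,-.117,.32],10),down([.514,.347,.32],5),down([.514,.347,.12],5)])
```

```text
[ 0.53238854 -0.11857362  0.2854527 ]
[-0.0004, -0.0003, 0.0014] [0.0129, -0.0089, -0.2303] -> [ 0.534 -0.117  0.32 ]
[0.0, 0.0, 0.0045] [0.1322, -1.0, -0.0] -> [0.5275 0.0342 0.32  ]
[0.0, 0.0, 0.0045] [0.1034, -1.0, -0.0] -> [0.521  0.1848 0.32  ]
[0.0, 0.0, 0.0045] [0.0748, -1.0, -0.0] -> [0.5145 0.3351 0.32  ]
[0.0, 0.0, 0.0004] [0.0037, -0.0793, -0.0] -> [0.514 0.347 0.32 ]
[0.0, 0.0, -0.0] [0.0, 0.0, 1.0] -> [0.514 0.347 0.17 ]
[0.0, 0.0, -0.0] [0.0, 0.0, 0.3333] -> [0.514 0.347 0.12 ]
```

servo_tool(
  series=[
    [0,0,0,0,0,-0.12,-1],
    [0,0,0.001,0.03,-0.15,-0.24,-1],
    [0,0,0.002,0.06,-0.35,-0.24,-1],
    [0,0,0.003,0.1,-0.65,-0.24,-1],
    [0,0,0.0045,0.14,-1,-0.24,-1],
  ],
)

```text
t: 35.6
position: [0.525, 0.0332, 0.3194]
orientation: [-0.001, 0.997, 0.077, -0.001]
ft_force: [1.3, 0.5, -4.3]
width: 0.0547
grasp_force: 54.8
```

servo_tool(
  series=[
    [0,0,0.001,0.03,-0.3,0,-1],
    [0,0,0.002,0.05,-0.6,0,-1],
    [0,0,0.004,0.08,-0.9,0,-1],
    [0,0,0.0045,0.1,-1,0,-1],
    [0,0,0.0045,0.1,-1,0,-1],
  ],
)

```text
t: 36.22
position: [0.5166, 0.1841, 0.3199]
orientation: [-0.002, 0.998, 0.065, -0.001]
ft_force: [0.5, -0.3, -6.2]
width: 0.0545
grasp_force: 55.2
```

servo_tool(
  series=[
    [0,0,0.001,0.02,-0.3,0,-1],
    [0,0,0.002,0.04,-0.6,0,-1],
    [0,0,0.004,0.06,-0.9,0,-1],
    [0,0,0.0045,0.075,-1,0,-1],
    [0,0,0.0045,0.075,-1,0,-1],
  ],
)

```text
t: 36.85
position: [0.5095, 0.3328, 0.3202]
orientation: [-0.001, 0.999, 0.049, -0.001]
ft_force: [-0.4, -0.5, -5.2]
width: 0.0546
grasp_force: 56.2
```

Run:
```python
from h import *
print(cur()[0]);plan([down([.514,.347,.32],5),down([.514,.347,.125],5)])
```

```text
[0.50945314 0.33284575 0.32017779]
[-0.0004, 0.0002, 0.0019] [0.0395, -0.0909, 0.0013] -> [0.514 0.347 0.32 ]
[-0.0, 0.0, 0.0] [0.0, -0.0, 1.0] -> [0.514 0.347 0.17 ]
[-0.0, 0.0, 0.0] [-0.0, -0.0, 0.3] -> [0.514 0.347 0.125]
```

servo_tool(
  series=[
    [0,0,0.002,0.04,-0.09,0,-1],
    [0,0,0.002,0.04,-0.09,0.3,-1],
    [0,0,0.002,0.04,-0.09,0.6,-1],
    [0,0,0.002,0.04,-0.09,0.85,-1],
    [0,0,0.002,0.04,-0.09,1,-1],
  ],
)

```text
t: 37.48
position: [0.5141, 0.3461, 0.1685]
orientation: [-0.001, 0.999, 0.042, -0.001]
ft_force: [0.5, -0.1, -5.8]
width: 0.0547
grasp_force: 56.2
```

servo_tool(
  series=[
    [0,0,0,0,0,0.1,-1],
    [0,0,0,0,0,0.2,-1],
    [0,0,0,0,0,0.28,-1],
    [0,0,0,0,0,0.33,-1],
    [0,0,0,0,0,0.35,-1],
  ],
)

```text
t: 38.1
position: [0.5136, 0.3481, 0.1181]
orientation: [-0.002, 0.999, 0.043, -0.0]
ft_force: [-0.3, 0.3, -5.0]
width: 0.0545
grasp_force: 56.2
```

servo_tool(
  series=[
    [0,0,0,0,0,0.013,-1],
    [0,0,0,0,0,0.027,-1],
    [0,0,0,0,0,0.04,-1],
    [0,0,0,0,0,0.04,-1],
    [0,0,0,0,0,0.04,-1],
  ],
)

```text
t: 38.72
position: [0.5136, 0.3482, 0.1124]
orientation: [-0.002, 0.999, 0.043, -0.0]
ft_force: [-0.9, 0.9, -5.6]
width: 0.0543
grasp_force: 56.2
```

Expected floor contact near TCP z ≈ 0.107; 1.5 mm steps.

servo_tool(
  series=[
    [0,0,0,0,0,0.01,-1],
    [0,0,0,0,0,0.02,-1],
    [0,0,0,0,0,0.02,-1],
    [0,0,0,0,0,0.02,-1],
    [0,0,0,0,0,0.02,-1],
  ],
)

```text
t: 39.35
position: [0.5136, 0.3482, 0.1093]
orientation: [-0.002, 0.999, 0.043, -0.0]
ft_force: [-0.0, 0.0, -4.8]
width: 0.0544
grasp_force: 56.2
```

servo_tool(
  series=[
    [0,0,0,0,0,0.01,-1],
    [0,0,0,0,0,0.01,-1],
    [0,0,0,0,0,0.01,-1],
    [0,0,0,0,0,0.01,-1],
    [0,0,0,0,0,0.01,-1],
  ],
)

```text
t: 39.98
position: [0.5138, 0.3483, 0.1082]
orientation: [-0.002, 0.999, 0.043, 0.0]
ft_force: [-0.7, 0.1, 1.3]
width: 0.0545
grasp_force: 57.0
```

Landed. A touch lower, then release slowly.

servo_tool(
  series=[
    [0,0,0,0,0,0.004,-1],
    [0,0,0,0,0,0.004,0.45],
    [0,0,0,0,0,0.004,0.7],
    [0,0,0,0,0,0.004,1],
    [0,0,0,0,0,0.004,1],
  ],
  newtons=30,
)

```text
t: 40.6
position: [0.5136, 0.3482, 0.1072]
orientation: [-0.002, 0.999, 0.043, -0.0]
ft_force: [-0.2, 0.3, -0.7]
width: 0.0856
grasp_force: 0.0
```

servo_tool(
  series=[
    [0,0,0,0,0,0,1],
    [0,0,0,0,0,0,1],
    [0,0,0,0,0,-0.15,1],
    [0,0,0,0,0,-0.4,1],
    [0,0,0,0,0,-0.7,1],
  ],
)

```text
t: 41.22
position: [0.5132, 0.3475, 0.2127]
orientation: [-0.001, 0.999, 0.043, -0.001]
ft_force: [1.3, -0.4, 1.0]
width: 0.0856
grasp_force: 0.0
```

servo_tool(
  series=[
    [0,0,0,0,0,-0.4,1],
    [0,0,0,0,0,-0.8,1],
    [0,0,0,0,0,-1,1],
    [0,0,0,0,0,-1,1],
    [0,0,0,0,0,-1,1],
  ],
)

```text
t: 41.85
position: [0.5136, 0.3472, 0.3612]
orientation: [-0.001, 0.999, 0.043, -0.001]
ft_force: [-0.5, 0.5, -0.6]
width: 0.0857
grasp_force: 0.0
```

Run:
```python
from h import *
from workcell import get_image
import cv2
s=get_image('scene')['color'][:,:,::-1];w=get_image('wrist')['color'][:,:,::-1]
cv2.imwrite('pics/end.png',np.vstack([cv2.resize(s[130:330,160:480],(480,300)),cv2.resize(w,(480,300))]))
```

```text
(no output)
```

View pics/end.png

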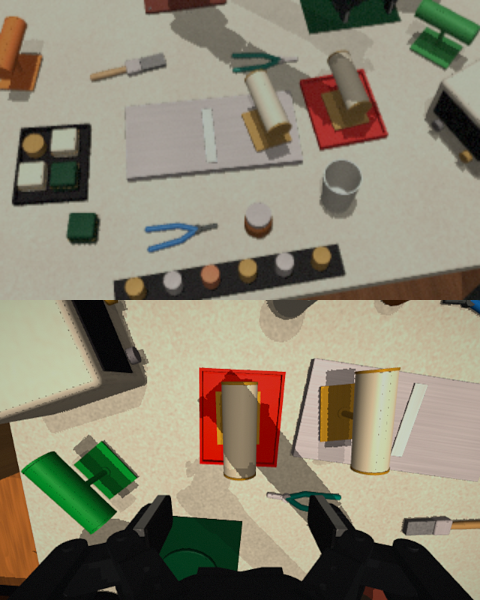

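The picture shows the rocking stand upright in the middle of the red tray (240,420 in the lower half). The sound stand is still on the plate, and nothing else appears to have moved.

```bash
python3 -c "
from workcell import ticket;print(ticket.close_job())"
```

```text
the job is handed in; nothing more can be done
None
```

The right-hand stand (lower y) was the one that rocked: I pressed it over onto its raised corner and back, set it upright in the middle of the red tray, and handed the job in at about 42 s with the sound stand still on the plate; no verdict came back.

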